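# Back off the clamp knob of unknown thread hand and box the forked post

### The arm

A 6-joint arm with a two-finger parallel gripper is mounted at the origin on a cart in front of the work surface, level with it; the furniture and walls round the work are solid. World frame = base frame: x ahead of the robot, y to its left, z up, the work surface at z = 0. Lengths are in m, angles in rad, forces in N, time in s.
With the tool pointing down it reaches from about 0.275 to 0.875 m from the base axis. Payload 12.5 kg.
Tool frame: the origin (TCP) lies midway between the tips of the shut fingers; the grasp point (between the pads) lies 19 mm behind it (robot.grip_point_offset is the distance from the TCP to the grasp point, in m); z points along the fingers, y is the direction in which the jaws open and shut (so a half turn about z gives the same grasp; the last joint's range is limited). The gripper opens to 85 mm and grips with 20 to 120 N. Pads are 22 mm wide; open, the fingers measure 114 mm over their backs; the gripper's body (76 mm by 85 mm) begins 54 mm behind the grasp point. The pads swing forward as they close: fully open they stand 13 mm farther back than shut.
Start: joints at [1.042, 0.351, 1.652, -0, 1.139, -0.085], TCP at [0.236, 0.497, 0.231] pointing down, gripper open.
Joint ranges: [-2.75, 2.75], [-0.79, 2.1], [0.01, 2.65], [-1.57, 4.71], [0.07, 3.14], [-2.87, 2.87]. Speed limits (rad/s): [2.22, 2.22, 2.79, 3.14, 3.14, 3.14].

### API

Orientations are given as a unit quaternion [w, x, y, z].
In Python, from cell import robot, cams gives the robot as it stands.
- The arm moves only by the tool play_rows, never from a script. Its argument "rows" is a list of rows, each a list of 3 entries, a list of its own where there are three numbers: the shift along the tool's x, y, z in m, then the turn, a rotation vector about the tool's x, y, z in rad, then the finger opening in m, from 0 to 0.0854. In form: [[[dx, dy, dz], [ax, ay, az], jaw], ...]. A call has 1 to 8 rows; each row is the pose to reach, as a shift and turn from the pose commanded when the call began, along the tool's axes at that moment; what a row does not reach only later rows make up. A row lasts 1/10 s, in which the tool goes at most 50 mm and 8.59 degrees, less where a joint would pass 70% of its speed; a pose out of reach is approached as far as the arm can. A call with a gripper value outside its range is refused whole. The fingers move at their own pace and stop on an object; the grip force is fixed at half the most. Time passes only in rows, so rows that repeat a pose let the fingers close. It gives the time, the measured TCP pose, the force and the opening at its end, in the units of the state.
- robot.get_obs(): the state, without advancing time (a new reading comes with each control period).
- cams.read_camera(name): name is "scene" or "top"; returns a dict with "color" (384x512x3 uint8, red, green, blue), "vertical_fov" (degrees; the focal length in pixels is half the picture's height over the tangent of half this angle, whatever the lens; pixels are square), "cx", "cy" (the principal point, pixels), "k1" (the pictures are not rectified: a ray, as slopes to the right and down, at radius r is drawn at 1 + k1 r^2 times it, then the intrinsics apply), "rvec" (rotation vector, rad) and "tvec" (3), from world to camera coordinates, as OpenCV has them. Camera axes: x right, y down, z forward; pixel columns grow to the right and rows downward; lengths in m; the calibration is good to about 2 mm. A picture is of the moment at which its call begins. There is no depth.
- robot.job_done(): hands the job in, once; it reports no verdict.
The state is a dict: "time_s": time; "q": joint angles; "joint_velocities": joint speeds; "tau": joint torques, N m; "tool_pos": TCP position; "tool_rot": TCP orientation; "force": force on the tool from outside, world axes, zero at the start; "ft_torque": the same for the moment, N m; "width": finger opening in m.
Only numpy, scipy, OpenCV 4.12 (cv2) and the standard library are available. Lean on these libraries where they do the work, as an engineer would, in place of code of your own. Each camera call takes 0.05 s, during which the arm holds its last target.

### The job

The forked post is held down in the clamp block by a bar knob, and nobody remembers whether its thread is left- or right-handed. Feel gently both ways to learn which way it loosens, never forcing it against its tight end, then back it off by at least a third of a turn. Lift the post's foot over the low lip, draw it out from under the knob and stand it upright inside the open white box, leaving the knob loose and the other things undisturbed.

Things in the scene. Friction and masses are not known exactly. Their poses are not given: they have to be found in the camera images.
- clamp_block: Flat aluminium clamp block, 130 x 56 mm, fixed to the table. Origin on the table plane under the stud axis, z up; spans x -95 to +35 mm, y -28 to +28 mm; its -x points roughly towards the robot and is the way the post comes out. It carries an upright 9 mm stud at its origin (top 67 mm above the table).
- pocket_mid (a point): Point on the block's pocket floor, 10 mm above the table, 38 mm to -x of the stud axis; axes as the block's. Side rails (inner faces at y = +-19.5 mm) and a rear lip (across the pocket, 48.5 to 54.5 mm to -x of this point) stand 3 mm above the floor.
- stud (a joint): Elastic wind-up of the stud in its springy bush, rad, positive counter-clockwise from above, 0 unloaded. Spring 2 N m/rad, so it shows the torque on the knob. Wound past 0.22 rad (0.44 N m) either way the thread counts as damaged.
- knob_grip (a point): Grip point of the knob, on its axis, 46 mm above the table while tight. The knob's upright black bar is 46 mm long (point x), 12 mm wide (point y), 24 mm tall (32 to 56 mm above the table while tight). At the start its length lies along the block's x axis.
- knob: Whole knob; origin at the underside of its round steel flange (32 mm across, 5 mm thick), 16.3 mm above the table while tight; axes as knob_grip. Starts tight. Left-hand thread: clockwise from above loosens; right-hand: counter-clockwise. The hand differs from start to start and cannot be seen.
- foot_mid (a point): Middle of the foot's underside, on the forked post, 31 mm ahead (x) of the post's axis.
- post_grip (a point): Grip point on the axis of the square post, 66 mm above the underside of its foot; axes as fork_post. The foot starts on the pocket floor with its fork round the stud, 0.3 mm under the flange; it cannot pass the lip until the knob is backed off. Once over the lip, its tips are clear of the flange after 32 mm along the block's -x.
- fork_post: Loose forked post, 0.13 to 0.23 kg: flat steel foot 98 x 36 x 6 mm with a square post 16 x 16 mm, top 85 mm above the foot's underside. Origin under the post's axis at the underside; x points along the foot to the fork tips (foot x -18 to +80, y -18 to +18 mm); fork slot 16 mm wide from x = 31 mm to the tips. Sides of the post are along x and y.
- knob_top (a point): Middle of the knob bar's top face, 56.3 mm above the table while tight. Turning takes about 0.1 N m (stud winds 0.05 rad, then the knob turns); the blocked way the torque climbs with the angle at once. Loosening raises the knob 2.4 mm per radian, to a stop 4.5 rad from tight; it stays where it is left and cannot come off.
- parts_box: Open white card box, 86 x 130 x 52 mm (x, y, z), 0.6 kg, walls and floor 2 mm. Origin at the centre of its underside. Inside 81 (x) by 126 mm (y): the post fits with its foot lying along the box's y, either way round.
- dropper_bottle: Bystander: brown dropper bottle, 35 mm wide, 99 mm tall; origin under its centre.
- steel_sleeve: Bystander: steel sleeve standing upright, 29 mm wide, 58 mm tall; origin under its centre.
- brass_rod_base: Bystander: brass rod, 82 mm tall, standing in a black base 50 x 18 mm; origin under the base's centre.
- masking_tape: Bystander: roll of masking tape lying flat, 42 mm across, 18 mm high; origin under its centre.
Not all that is in view belongs to the job. Leave any blue look-alike of the fork_post alone.

How it is judged:
On the way, in this order (a step that is already met when the one before it is completed fails the run):
1. the knob is backed off by a third of a turn (risen at least 4.6 mm) while the post's foot still lies in the pocket (z of knob_grip in the frame of clamp_block above 0.0509 m and horizontal distance between fork_post and clamp_block below 0.08 m), for 0.1 s.
2. the post's foot is drawn out from under the knob (horizontal distance between fork_post and clamp_block above 0.095 m), for 0.1 s.
At the end, for the whole second after the job is handed in: The forked post stands released, at rest and upright (0.12 rad) on the white box's floor (underside of foot under 8 mm above the box's underside, foot's middle within 30 mm of the box's middle along both box axes); the knob is still up at least 4.6 mm (x of foot_mid in the frame of parts_box between -0.03 and 0.03 m and y of foot_mid in the frame of parts_box between -0.03 and 0.03 m and z of fork_post in the frame of parts_box below 0.008 m and angle between fork_post's own z axis and vertical below 0.12 rad and angle between parts_box's own z axis and vertical below 0.1 rad and linear speed of fork_post below 0.02 m/s and z of knob_grip in the frame of clamp_block above 0.0509 m); the robot touches nothing.
It fails at once if the knob is forced: the stud wound past 0.22 rad (0.44 N m) either way (value of joint stud above 0.22 rad or value of joint stud below -0.22 rad).
It fails at once if a bystander is pushed more than 30 mm or knocked over (distance of any of dropper_bottle, steel_sleeve, brass_rod_base, masking_tape from where it was at the start of the episode above 0.03 m or angle between any of dropper_bottle, steel_sleeve, brass_rod_base's own z axis and vertical above 0.5 rad).
It fails at once if the white box is dragged more than 40 mm (distance of parts_box from where it was at the start of the episode above 0.04 m).
It also fails if it takes over 64 s, if anything falls off the work surface, if the arm or the gripper's body presses on something with over 40 N, if the wrist force passes 120 N, or if a joint passes its speed limit or range.

## Working session

There is one attempt and no reset: what is moved stays moved. The work goes in short steps, Python scripts to look and compute and a tool call to move; the robot and the scene stay as the last step left them, time stands still between calls to the robot, and variables do not carry over. Pictures are saved under pics/ and viewed, and the job is handed in when it is done.

Besides the shell and the picture viewer there is one more tool, called after "Request:" as name(argument=value, ...) on one line, values as JSON. play_rows: Moves the arm, as the interface text tells. Its arguments: {"type":"object","properties":{"rows":{"type":"array"}},"required":["rows"]}

```bash
ls; mkdir -p pics
cat > h.py <<'E'
import numpy as np, cv2
from cell import robot, cams
def grab(n,fn=None):
    d=cams.read_camera(n)
    if fn: cv2.imwrite('pics/'+fn,d['color'][:,:,::-1])
    return d
def ray(d,u,v):
    h=d['color'].shape[0]; f=h/2/np.tan(np.radians(d['vertical_fov'])/2)
    x,y=(u-d['cx'])/f,(v-d['cy'])/f
    s=1.
    for _ in range(30): s=1+d['k1']*((x/s)**2+(y/s)**2)
    R=cv2.Rodrigues(np.array(d['rvec'],float))[0]; t=np.array(d['tvec'],float).ravel()
    return -R.T@t, R.T@np.array([x/s,y/s,1.])
def onz(d,u,v,z):
    c,r=ray(d,u,v); return c+r*(z-c[2])/r[2]
def proj(d,p):
    h=d['color'].shape[0]; f=h/2/np.tan(np.radians(d['vertical_fov'])/2)
    R=cv2.Rodrigues(np.array(d['rvec'],float))[0]; q=R@np.array(p,float)+np.array(d['tvec'],float).ravel()
    x,y=q[:2]/q[2]; k=1+d['k1']*(x*x+y*y)
    return np.array([x*k*f+d['cx'],y*k*f+d['cy']])
def tri(d1,a,d2,b):
    c1,r1=ray(d1,*a);c2,r2=ray(d2,*b)
    A=np.stack([r1,-r2],1);s=np.linalg.lstsq(A,c2-c1,rcond=None)[0]
    p,q=c1+s[0]*r1,c2+s[1]*r2
    return (p+q)/2,np.linalg.norm(p-q)
E
python3 - <<'E'
from h import *
for n in('scene','top'):
    d=grab(n,n+'0.png'); print(n,{k:v for k,v in d.items() if k!='color'}); print(ray(d,256,192))
print(robot.get_obs())
E
```

```text
pics
scene {'vertical_fov': 42.5484620757223, 'cx': 262.3172485687683, 'cy': 194.06451239931616, 'k1': 0.0622697009719095, 'rvec': array([ 2.25351758, -1.0820173 ,  0.35631933]), 'tvec': array([-0.35401381,  0.36119913,  1.34751154])}
(array([-0.19747871, -0.64781788,  1.27000476]), array([ 0.47093339,  0.41816276, -0.77688049]))
top {'vertical_fov': 55.14340472556607, 'cx': 253.21321612214064, 'cy': 193.34145478882206, 'k1': -0.060455546132545356, 'rvec': array([ 2.17841004, -2.16042313,  0.11414516]), 'tvec': array([-0.02225946,  0.56318756,  1.1142856 ])}
(array([ 0.44568849, -0.01573554,  1.16637141]), array([ 0.10660112, -0.00916941, -0.99429516]))
{'time_s': 0.1, 'q': array([ 1.04240568e+00,  3.51189483e-01,  1.65230577e+00,  2.44413354e-05,
        1.13910641e+00, -8.46179036e-02]), 'joint_velocities': array([ 0.0010613 , -0.00201266, -0.00124366,  0.00013139,  0.00066292,
        0.0002364 ]), 'tau': array([-1.09082579e-03, -5.06826425e+01, -2.91878325e+01, -1.27670942e-04,
        2.65765615e-03, -4.10999780e-05]), 'tool_pos': array([0.23598456, 0.4964984 , 0.230829  ]), 'tool_rot': array([-1.62803383e-04,  2.20075104e-01,  9.75482800e-01, -4.77645369e-04]), 'force': array([ 0.08746427, -0.40680555,  0.0570713 ]), 'ft_torque': array([-0.00991901, -0.00405172,  0.0170225 ]), 'width': 0.08516699636680908}
```

View pics/scene0.png

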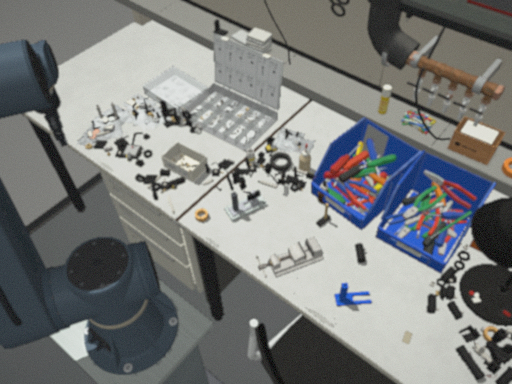

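View pics/top0.png

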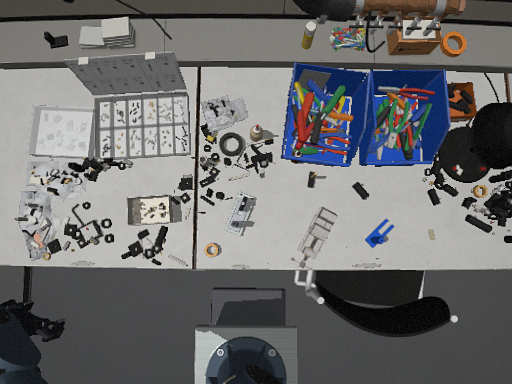

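Run:
```python
import cv2
t=cv2.imread('pics/top0.png');s=cv2.imread('pics/scene0.png')
r=lambda i,x,y,w,h,k:cv2.resize(i[y:y+h,x:x+w],None,fx=k,fy=k,interpolation=cv2.INTER_CUBIC)
cv2.imwrite('pics/t1.png',r(t,110,150,200,130,4))
cv2.imwrite('pics/s1.png',r(s,130,110,200,140,4))
```

```text
(no output)
```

View pics/t1.png

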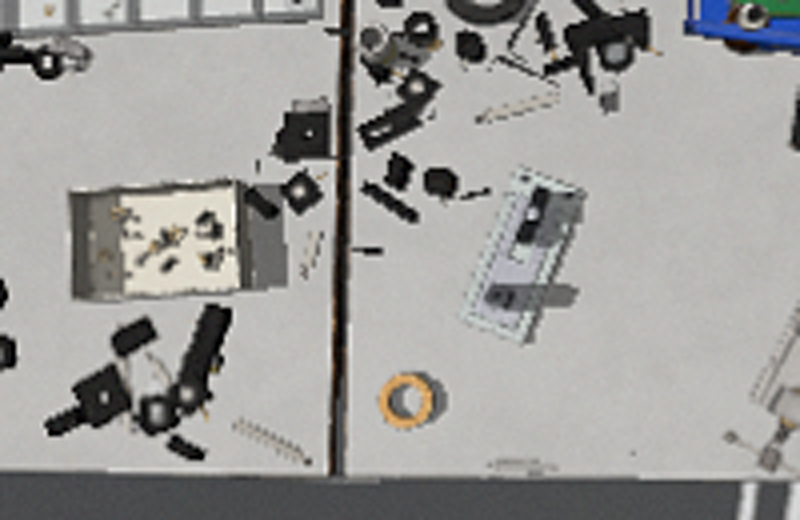

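View pics/s1.png

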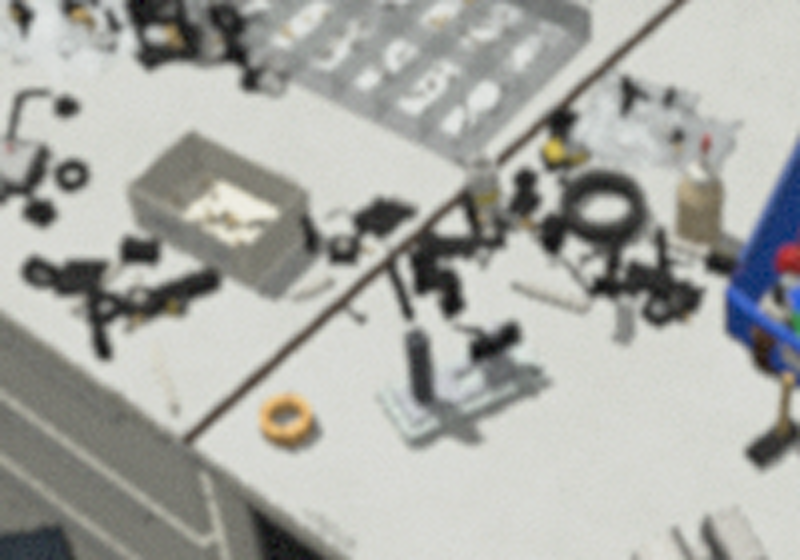

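Run:
```python
import cv2
t=cv2.imread('pics/top0.png');s=cv2.imread('pics/scene0.png')
r=lambda i,x,y,w,h,k:cv2.resize(i[y:y+h,x:x+w],None,fx=k,fy=k,interpolation=cv2.INTER_CUBIC)
cv2.imwrite('pics/t2.png',r(t,215,182,50,60,10))
cv2.imwrite('pics/s2.png',r(s,218,182,60,48,12))
cv2.imwrite('pics/t3.png',r(t,118,188,70,45,11))
```

```text
(no output)
```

View pics/t2.png

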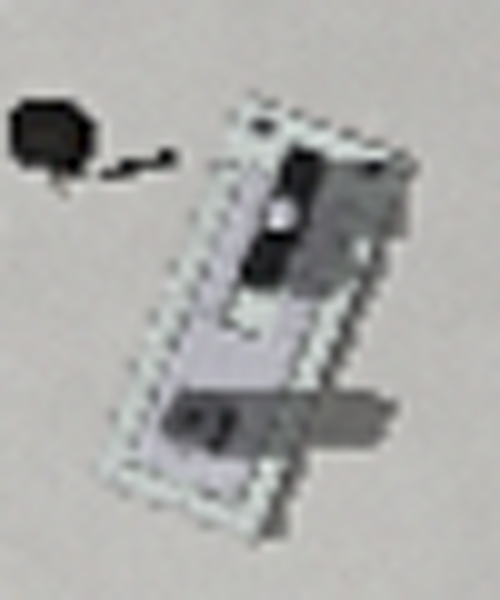

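View pics/s2.png

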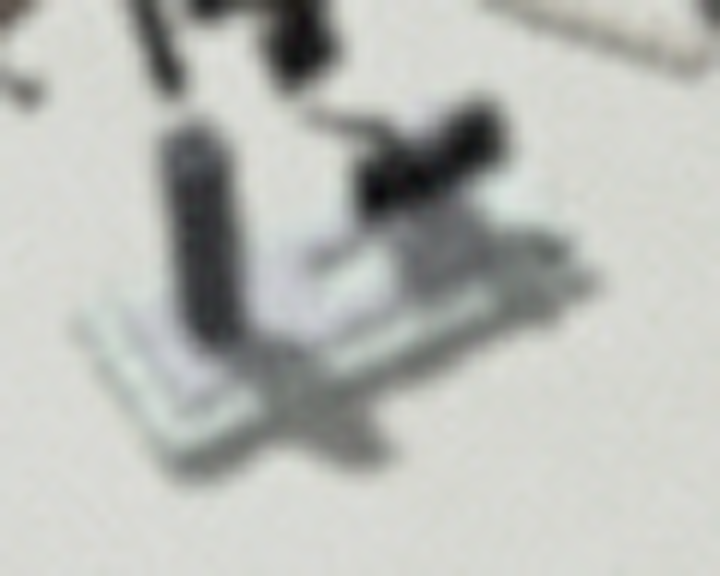

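View pics/t3.png

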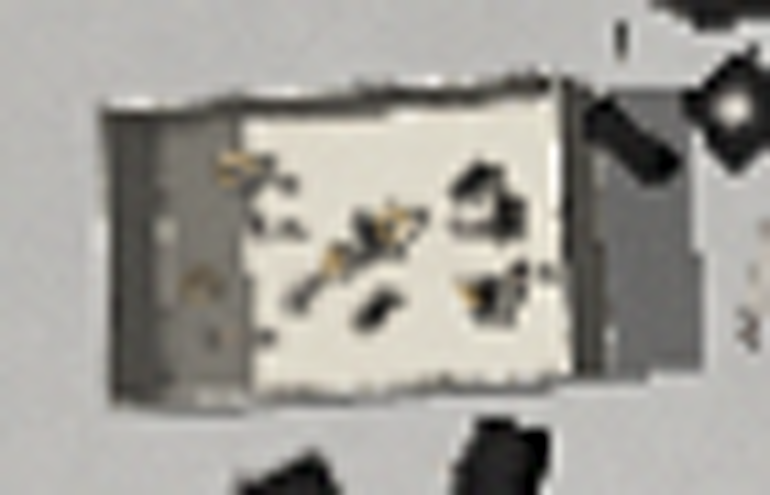

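Run:
```python
from h import *
d=grab('top'); s=grab('scene')
T2=lambda u,v:(215+(u+.5)/10-.5,182+(v+.5)/10-.5)
S2=lambda u,v:(218+(u+.5)/12-.5,182+(v+.5)/12-.5)
T3=lambda u,v:(118+(u+.5)/11-.5,188+(v+.5)/11-.5)
C=[onz(d,*T2(*p),.013)[:2] for p in((252,95),(410,160),(265,535),(105,475))]
for c in C:print('blk',c.round(4))
print([np.linalg.norm(C[i]-C[(i+1)%4]).round(4) for i in range(4)])
far=(C[0]+C[1])/2;near=(C[2]+C[3])/2;ax=(far-near);print('axis',np.degrees(np.arctan2(ax[1],ax[0])),np.degrees(np.arctan2(*(C[0]-C[3])[::-1])),np.degrees(np.arctan2(*(C[1]-C[2])[::-1])))
ex=ax/np.linalg.norm(ax);print('origin from corners',np.mean(C,0)+.03*ex)
print('stud top',onz(d,*T2(283,212),.067))
a,b=onz(d,*T2(303,150),.056),onz(d,*T2(262,288),.056);print('bar',a,b,(a+b)/2,np.linalg.norm(a-b),np.degrees(np.arctan2(*(a-b)[:2][::-1])))
print('post top t',onz(d,*T2(183,412),.095))
print('post top s',onz(s,*S2(195,140),.095))
print('knobtop s',onz(s,*S2(430,155),.056))
B=[onz(d,*T3(*p),.052)[:2] for p in((101,105),(556,78),(572,378),(112,403))]
for c in B:print('box',c.round(4))
print([np.linalg.norm(B[i]-B[(i+1)%4]).round(4) for i in range(4)],np.mean(B,0), np.degrees(np.arctan2(*(B[0]-B[1])[::-1])),np.degrees(np.arctan2(*(B[3]-B[2])[::-1])))
print('tape',onz(d,212,250,.018), 'bottle?',onz(d,256,132,.05))
```

```text
blk [0.5719 0.0249]
blk [ 0.5518 -0.0251]
blk [0.4339 0.0193]
blk [0.4521 0.0695]
[np.float64(0.0539), np.float64(0.1259), np.float64(0.0534), np.float64(0.1278)]
axis -20.503791811433228 -20.389942738194495 -20.61936771965577
origin from corners [0.5305262  0.01163018]
stud top [0.53081238 0.01330794 0.067     ]
bar [0.55057061 0.00774003 0.056     ] [0.50858233 0.01969227 0.056     ] [0.52957647 0.01371615 0.056     ] 0.0436562989641552 -15.889350689718114
post top t [0.47010653 0.04099943 0.095     ]
post top s [0.46901058 0.03510415 0.095     ]
knobtop s [0.52560535 0.0057881  0.056     ]
box [0.5462 0.3698]
box [0.5548 0.2424]
box [0.4718 0.2354]
box [0.4635 0.3633]
[np.float64(0.1277), np.float64(0.0833), np.float64(0.1282), np.float64(0.0829)] [0.50906666 0.3026919 ] 93.88065277030685 93.71211241717897
tape [0.38705867 0.10855996 0.018     ] bottle? [ 0.75312362 -0.02465911  0.05      ]
```

```bash
cat >> h.py <<'E'
from scipy.spatial.transform import Rotation as Ro
def toolR(o): w,x,y,z=o['tool_rot']; return Ro.from_quat([x,y,z,w])
def yawR(jaw):  # tool down, jaw y axis at angle jaw
    c,s=np.cos(jaw),np.sin(jaw); return Ro.from_matrix(np.array([[-(-s)*-1*-1 if 0 else s,c,0],[-c,s,0],[0,0,-1]]))
def go(p,jaw):
    o=robot.get_obs(); R=toolR(o); T=yawR(jaw)
    print('now',o['time_s'],o['tool_pos'].round(4),'jaw',np.arctan2(*R.as_matrix()[:2,1][::-1]).round(4),'q6',o['q'][5].round(3),'w',o['width'].round(4),'F',o['force'].round(2),'M',o['ft_torque'].round(3))
    print('d',R.inv().apply(np.array(p)-o['tool_pos']).round(4),'r',(R.inv()*T).as_rotvec().round(4))
E
python3 - <<'E'
from h import *
print(np.linalg.det(yawR(1.).as_matrix()))
go([.5305,.0125,.13],np.radians(69.6))
E
```

```text
Traceback (most recent call last):
  File "h.py", line 29, in yawR
    c,s=np.cos(jaw),np.sin(jaw); return Ro.from_matrix(np.array([[-(-s)*-1*-1 if 0 else s,c,0],[-c,s,0],[0,0,-1]]))
                                        ~~~~~~~~~~~~~~^^^^^^^^^^^^^^^^^^^^^^^^^^^^^^^^^^^^^^^^^^^^^^^^^^^^^^^^^^^^^
  File "scipy/spatial/transform/_rotation.pyx", line 1143, in scipy.spatial.transform._rotation.Rotation.from_matrix
ValueError: Non-positive determinant (left-handed or null coordinate frame) in rotation matrix 0: [[ 0.84147098  0.54030231  0.        ]
 [-0.54030231  0.84147098  0.        ]
 [ 0.          0.         -1.        ]].
```

```bash
sed -i 's/return Ro.from_matrix(np.array(.*/return Ro.from_matrix(np.array([[-s,c,0],[c,s,0],[0,0,-1]]))/' h.py
python3 - <<'E'
from h import *
go([.5305,.0125,.13],np.radians(69.6))
E
```

```text
Traceback (most recent call last):
  File "h.py", line 32, in go
    print('now',o['time_s'],o['tool_pos'].round(4),'jaw',np.arctan2(*R.as_matrix()[:2,1][::-1]).round(4),'q6',o['q'][5].round(3),'w',o['width'].round(4),'F',o['force'].round(2),'M',o['ft_torque'].round(3))
                                                                                                                                     ^^^^^^^^^^^^^^^^
AttributeError: 'float' object has no attribute 'round'
```

```bash
sed -i "s/o\['width'\].round(4)/round(o['width'],4)/" h.py
python3 - <<'E'
from h import *
go([.5305,.0125,.13],np.radians(69.6))
E
```

```text
now 0.2 [0.236  0.4966 0.231 ] jaw 1.127 q6 -0.085 w 0.0853 F [-0.72 -1.12  0.4 ] M [ 0.016  0.065 -0.018]
d [-0.4738 -0.3107  0.1012] r [-0.0007 -0.0001 -0.0878]
```

Request:
play_rows(rows=[[[-0.474,-0.311,0],[0,0,-0.088],0.045],[[-0.474,-0.311,0],[0,0,-0.088],0.045],[[-0.474,-0.311,0],[0,0,-0.088],0.045],[[-0.474,-0.311,0],[0,0,-0.088],0.045],[[-0.474,-0.311,0],[0,0,-0.088],0.045],[[-0.474,-0.311,0],[0,0,-0.088],0.045],[[-0.474,-0.311,0],[0,0,-0.088],0.045],[[-0.474,-0.311,0],[0,0,-0.088],0.045]])

```text
time_s: 1.0
tool_pos: [0.4446, 0.153, 0.2314]
tool_rot: [0.0, 0.177, 0.984, 0.0]
force: [0.4, 0.7, -0.2]
width: 0.0449
```

Run:
```python
from h import *
go([.5305,.0125,.12],np.radians(69.6))
```

```text
now 1.0 [0.4446 0.153  0.2314] jaw 1.215 q6 -0.983 w 0.0449 F [ 0.39  0.67 -0.24] M [ 0.06   0.047 -0.034]
d [-0.1294 -0.1018  0.1114] r [0.0002 0.0002 0.0003]
```

Request:
play_rows(rows=[[[-0.129,-0.102,0],[0,0,0],0.045],[[-0.129,-0.102,0],[0,0,0],0.045],[[-0.129,-0.102,0],[0,0,0],0.045],[[-0.129,-0.102,0],[0,0,0],0.045],[[-0.129,-0.102,0.111],[0,0,0],0.045],[[-0.129,-0.102,0.111],[0,0,0],0.045],[[-0.129,-0.102,0.111],[0,0,0],0.045],[[-0.129,-0.102,0.111],[0,0,0],0.045]])

```text
time_s: 1.8
tool_pos: [0.5286, 0.0148, 0.1196]
tool_rot: [-0.002, 0.177, 0.984, -0.0]
force: [-0.6, -0.1, 1.4]
width: 0.045
```

Run:
```python
from h import *
go([.5305,.0125,.030],np.radians(69.6))
t=grab('top');s=grab('scene')
r=lambda i,x,y,w,h,k:cv2.resize(i[y:y+h,x:x+w,::-1],None,fx=k,fy=k,interpolation=cv2.INTER_CUBIC)
cv2.imwrite('pics/m1.png',np.hstack([r(t['color'],205,172,70,80,5),r(s['color'],210,160,80,80,5)]))
```

```text
now 1.8 [0.5286 0.0148 0.1196] jaw 1.2154 q6 -1.276 w 0.045 F [-0.56 -0.13  1.35] M [-0.    -0.056  0.034]
d [-0.0028 -0.0014  0.0896] r [-0.0009 -0.003   0.0006]
```

View pics/m1.png

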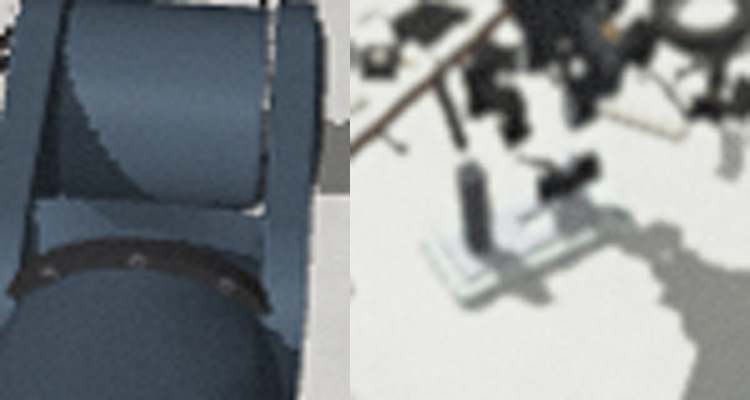

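Run:
```python
from h import *
s=grab('scene','m2.png');grab('top','m2t.png')
print(proj(s,[.5286,.0148,.1196]),proj(s,[.53,.0125,.05]),robot.get_obs()['tool_pos'])
```

```text
[251.05050036 179.47279131] [252.69751777 193.77056299] [0.53058315 0.01457154 0.12255287]
```

View pics/m2.png

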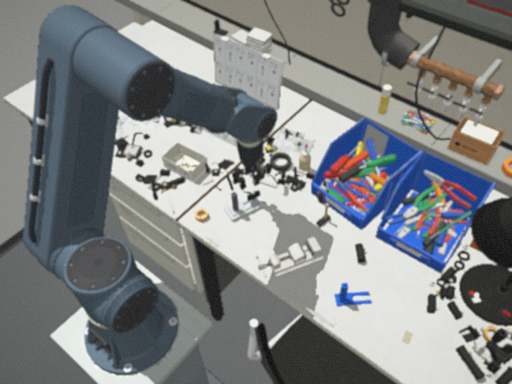

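Request:
play_rows(rows=[[[-0.001,-0.002,0.03],[0,0,0],0.045],[[-0.001,-0.002,0.06],[0,0,0],0.045],[[-0.001,-0.002,0.08],[0,0,0],0.045],[[-0.001,-0.002,0.09],[0,0,0],0.045],[[-0.001,-0.002,0.09],[0,0,0],0.045],[[-0.001,-0.002,0.09],[0,0,0],0.045]])

```text
time_s: 2.6
tool_pos: [0.5305, 0.0122, 0.0316]
tool_rot: [0.001, 0.177, 0.984, 0.0]
force: [0.1, -0.1, 1.0]
width: 0.045
```

Run:
```python
from h import *
go([.5305,.0125,.030],np.radians(69.6))
s=grab('scene')
r=lambda i,x,y,w,h,k:cv2.resize(i[y:y+h,x:x+w,::-1],None,fx=k,fy=k,interpolation=cv2.INTER_CUBIC)
cv2.imwrite('pics/m3.png',r(s['color'],210,140,80,90,6))
go([.5305,.0125,.030],np.radians(69.6))
```

```text
now 2.6 [0.5305 0.0122 0.0316] jaw 1.2151 q6 -1.28 w 0.045 F [ 0.07 -0.13  0.99] M [0.063 0.05  0.014]
d [0.0001 0.0003 0.0016] r [0.0005 0.0019 0.0004]
now 2.65 [0.5305 0.0121 0.0317] jaw 1.2151 q6 -1.28 w 0.045 F [-0.16  1.06 -0.07] M [ 0.01   0.001 -0.   ]
d [0.0001 0.0003 0.0017] r [0.0006 0.0021 0.0003]
```

View pics/m3.png

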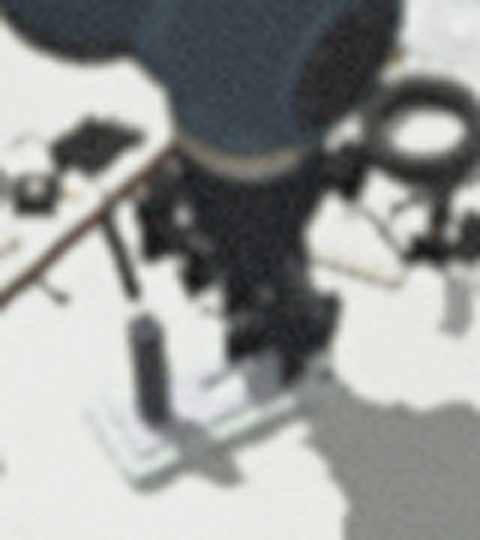

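Request:
play_rows(rows=[[[0,0,0],[0,0,0],0.02],[[0,0,0],[0,0,0],0.02],[[0,0,0],[0,0,0],0.016],[[0,0,0],[0,0,0],0.014],[[0,0,0],[0,0,0],0.013]])

```text
time_s: 3.15
tool_pos: [0.5304, 0.013, 0.031]
tool_rot: [0.001, 0.177, 0.984, 0.001]
force: [2.0, 8.1, 4.0]
width: 0.0135
```

Run:
```python
from h import *
go([.5305,.0125,.030],np.radians(69.6))
```

```text
now 3.15 [0.5304 0.013  0.031 ] jaw 1.2147 q6 -1.28 w 0.0135 F [1.97 8.07 4.02] M [ 1.417 -0.282 -0.026]
d [-0.0003 -0.0004  0.001 ] r [ 0.0017  0.0016 -0.0001]
```

Request:
play_rows(rows=[[[0,0.001,0],[0,0,0],0.013],[[0,0.001,0],[0,0,0],0.012],[[0,0.001,0],[0,0,0],0.01],[[0,0.001,0],[0,0,0],0.008]])

```text
time_s: 3.55
tool_pos: [0.5305, 0.0133, 0.0311]
tool_rot: [0.001, 0.177, 0.984, 0.0]
force: [-0.3, 3.7, 6.4]
width: 0.0107
```

Run:
```python
from h import *
go([.5305,.0125,.030],np.radians(69.6))
```

```text
now 3.55 [0.5305 0.0133 0.0311] jaw 1.2148 q6 -1.278 w 0.0107 F [-0.29  3.72  6.4 ] M [ 0.511  0.098 -0.131]
d [-0.0003 -0.0008  0.0011] r [0.0008 0.0013 0.    ]
```

Request:
play_rows(rows=[[[0,0,0],[0,0,0.03],0.006],[[0,0,0],[0,0,0.06],0.004],[[0,0,0],[0,0,0.06],0.004]])

```text
time_s: 3.85
tool_pos: [0.5306, 0.0134, 0.0311]
tool_rot: [0.001, 0.207, 0.978, 0.0]
force: [-0.1, 2.9, 7.6]
width: 0.0106
```

Run:
```python
from h import *
go([.5305,.0125,.030],np.radians(69.6))
```

```text
now 3.85 [0.5306 0.0134 0.0311] jaw 1.1542 q6 -1.217 w 0.0106 F [-0.15  2.92  7.6 ] M [ 0.622 -0.002  0.032]
d [-0.0003 -0.0008  0.0011] r [ 0.0008  0.0014 -0.0606]
```

Request:
play_rows(rows=[[[0,0,0],[0,0,0.03],0.004],[[0,0,0],[0,0,0.06],0.004],[[0,0,0],[0,0,0.06],0.004]])

```text
time_s: 4.15
tool_pos: [0.5306, 0.0134, 0.0311]
tool_rot: [0.001, 0.236, 0.972, 0.0]
force: [0.3, 3.7, 8.1]
width: 0.0108
```

Run:
```python
from h import *
go([.5305,.0125,.030],np.radians(69.6))
```

```text
now 4.15 [0.5306 0.0134 0.0311] jaw 1.0942 q6 -1.157 w 0.0108 F [0.33 3.72 8.13] M [ 0.68  -0.008  0.13 ]
d [-0.0003 -0.0009  0.0011] r [ 0.0009  0.0015 -0.1205]
```

Request:
play_rows(rows=[[[0,0,0],[0,0,0.025],0.004],[[0,0,0],[0,0,0.05],0.004],[[0,0,0],[0,0,0.05],0.004]])

```text
time_s: 4.45
tool_pos: [0.5306, 0.0134, 0.0311]
tool_rot: [0.001, 0.26, 0.966, 0.0]
force: [-0.9, 3.7, 7.7]
width: 0.0108
```

Run:
```python
from h import *
go([.5305,.0125,.030],np.radians(69.6))
```

```text
now 4.45 [0.5306 0.0134 0.0311] jaw 1.0446 q6 -1.108 w 0.0108 F [-0.86  3.72  7.72] M [ 0.809 -0.036  0.226]
d [-0.0004 -0.0008  0.0011] r [ 0.0009  0.0015 -0.1701]
```

Request:
play_rows(rows=[[[0,0,0],[0,0,-0.08],0.004],[[0,0,0],[0,0,-0.17],0.004],[[0,0,0],[0,0,-0.2],0.004],[[0,0,0],[0,0,-0.23],0.004],[[0,0,0],[0,0,-0.23],0.004]])

```text
time_s: 4.95
tool_pos: [0.5305, 0.0133, 0.0311]
tool_rot: [0.001, 0.147, 0.989, 0.0]
force: [-0.6, 3.0, 7.2]
width: 0.0107
```

Run:
```python
from h import *
go([.5305,.0125,.030],np.radians(69.6))
```

```text
now 4.95 [0.5305 0.0133 0.0311] jaw 1.2758 q6 -1.339 w 0.0107 F [-0.57  3.    7.18] M [ 0.574  0.095 -0.08 ]
d [-0.0002 -0.0008  0.0011] r [0.0007 0.0013 0.061 ]
```

Request:
play_rows(rows=[[[0,0,-0.0002],[0,0,-0.1],0.004],[[0,0,-0.0005],[0,0,-0.2],0.004],[[0,0,-0.0007],[0,0,-0.3],0.004],[[0,0,-0.001],[0,0,-0.4],0.004],[[0,0,-0.0012],[0,0,-0.5],0.004],[[0,0,-0.0014],[0,0,-0.6],0.004],[[0,0,-0.0017],[0,0,-0.7],0.004]])

```text
time_s: 5.65
tool_pos: [0.5305, 0.013, 0.0325]
tool_rot: [0.001, -0.203, 0.979, -0.0]
force: [0.2, -1.7, 2.3]
width: 0.0109
```

Run:
```python
from h import *
go([.5305,.0125,.030],np.radians(69.6))
```

```text
now 5.65 [0.5305 0.013  0.0325] jaw 1.9788 q6 -2.042 w 0.0109 F [ 0.19 -1.68  2.29] M [-0.051 -0.148 -0.06 ]
d [ 0.0002 -0.0004  0.0025] r [-2.000e-04  1.500e-03  7.641e-01]
```

Torque stays low, so counter-clockwise loosens it. Continuing.

Request:
play_rows(rows=[[[0,0,-0.0002],[0,0,-0.1],0.004],[[0,0,-0.0005],[0,0,-0.2],0.004],[[0,0,-0.0007],[0,0,-0.3],0.004],[[0,0,-0.001],[0,0,-0.4],0.004],[[0,0,-0.0012],[0,0,-0.5],0.004],[[0,0,-0.0014],[0,0,-0.6],0.004],[[0,0,-0.0017],[0,0,-0.7],0.004],[[0,0,-0.0017],[0,0,-0.7],0.004]])

```text
time_s: 6.45
tool_pos: [0.5308, 0.0127, 0.0342]
tool_rot: [0.001, -0.525, 0.851, -0.001]
force: [2.4, -3.1, 1.4]
width: 0.0111
```

Run:
```python
from h import *
go([.5305,.0125,.030],np.radians(69.6))
```

```text
now 6.45 [0.5308 0.0127 0.0342] jaw 2.6762 q6 -2.739 w 0.0111 F [ 2.4  -3.07  1.44] M [-0.416 -0.539 -0.069]
d [0.0003 0.0001 0.0042] r [-1.2000e-03  1.8000e-03  1.4615e+00]
```

Request:
play_rows(rows=[[[0,0,0],[0,0,0],0.04],[[0,0,0],[0,0,0],0.045],[[0,0,0],[0,0,0],0.045],[[0,0,-0.025],[0,0,0],0.045],[[0,0,-0.05],[0,0,0],0.045],[[0,0,-0.05],[0,0,0.15],0.045],[[0,0,-0.05],[0,0,0.3],0.045],[[0,0,-0.05],[0,0,0.45],0.045]])

```text
time_s: 7.25
tool_pos: [0.5297, 0.0132, 0.0837]
tool_rot: [-0.0, -0.318, 0.948, 0.0]
force: [0.2, -0.0, 0.1]
width: 0.0449
```

Request:
play_rows(rows=[[[0,0,0],[0,0,0.15],0.045],[[0,0,0],[0,0,0.3],0.045],[[0,0,0],[0,0,0.45],0.045],[[0,0,0],[0,0,0.6],0.045],[[0,0,0],[0,0,0.75],0.045],[[0,0,0],[0,0,0.9],0.045],[[0,0,0],[0,0,1.05],0.045],[[0,0,0],[0,0,1.2],0.045]])

```text
time_s: 8.05
tool_pos: [0.5296, 0.0132, 0.0835]
tool_rot: [-0.0, 0.273, 0.962, -0.0]
force: [0.0, 0.2, -0.2]
width: 0.0448
```

Request:
play_rows(rows=[[[0,0,0],[0,0,0.15],0.045],[[0,0,0],[0,0,0.3],0.045],[[0,0,0],[0,0,0.45],0.045],[[0,0,0],[0,0,0.6],0.045],[[0,0,0],[0,0,0.75],0.045],[[0,0,0],[0,0,0.9],0.045],[[0,0,0],[0,0,1.05],0.045],[[0,0,0],[0,0,1.2],0.045]])

```text
time_s: 8.85
tool_pos: [0.5296, 0.0132, 0.0835]
tool_rot: [-0.0, 0.768, 0.64, -0.0]
force: [0.1, 0.3, -0.4]
width: 0.0455
```

Run:
```python
from h import *
s=grab('scene')
r=lambda i,x,y,w,h,k:cv2.resize(i[y:y+h,x:x+w,::-1],None,fx=k,fy=k,interpolation=cv2.INTER_CUBIC)
cv2.imwrite('pics/m4.png',r(s['color'],210,140,80,90,6))
go([.5306,.0130,.0342],2.676-np.pi)
```

```text
now 8.9 [0.5296 0.0132 0.0835] jaw -0.1913 q6 0.128 w 0.0453 F [-0.31  0.47 -0.03] M [0.016 0.029 0.022]
d [-0.      0.0011  0.0493] r [-8.000e-04  1.000e-04  2.743e-01]
```

View pics/m4.png

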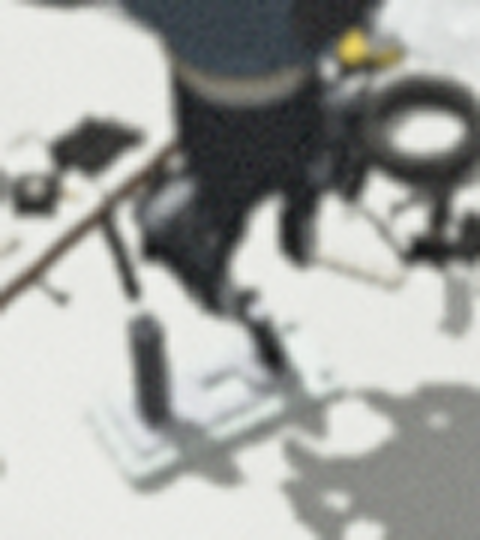

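Request:
play_rows(rows=[[[0,0.001,0],[0,0,0.14],0.042],[[0,0.001,0],[0,0,0.274],0.042],[[0,0.001,0.025],[0,0,0.274],0.042],[[0,0.001,0.045],[0,0,0.274],0.042],[[0,0.001,0.0485],[0,0,0.274],0.042],[[0,0.001,0.0485],[0,0,0.274],0.02],[[0,0.001,0.0485],[0,0,0.274],0.014],[[0,0.001,0.0485],[0,0,0.274],0.013]])

```text
time_s: 9.7
tool_pos: [0.5313, 0.013, 0.0362]
tool_rot: [0.0, 0.847, 0.532, 0.0]
force: [-1.1, -0.2, 2.2]
width: 0.0127
```

Run:
```python
from h import *
go([.5306,.0130,.0342],2.676-np.pi)
```

```text
now 9.7 [0.5313 0.013  0.0362] jaw -0.4486 q6 0.385 w 0.0127 F [-1.09 -0.23  2.19] M [ 0.087  0.196 -0.058]
d [-0.0003 -0.0007  0.002 ] r [ 0.001  -0.0005  0.017 ]
```

Request:
play_rows(rows=[[[0,0,0],[0,0,0],0.008],[[0,0,0],[0,0,0],0.004],[[0,0,-0.0002],[0,0,-0.1],0.004],[[0,0,-0.0005],[0,0,-0.2],0.004],[[0,0,-0.0007],[0,0,-0.3],0.004],[[0,0,-0.001],[0,0,-0.4],0.004],[[0,0,-0.0012],[0,0,-0.5],0.004],[[0,0,-0.0014],[0,0,-0.6],0.004]])

```text
time_s: 10.5
tool_pos: [0.5314, 0.0129, 0.0376]
tool_rot: [0.001, 0.65, 0.76, 0.0]
force: [-1.8, 0.8, 6.8]
width: 0.0107
```

Run:
```python
from h import *
go([.5306,.0130,.0342],2.676-np.pi)
```

```text
now 10.5 [0.5314 0.0129 0.0376] jaw 0.1551 q6 -0.218 w 0.0107 F [-1.8   0.81  6.78] M [ 0.061  0.323 -0.119]
d [ 0.0002 -0.0008  0.0034] r [ 1.400e-03 -2.000e-04  6.206e-01]
```

Request:
play_rows(rows=[[[0,0,-0.0002],[0,0,-0.1],0.004],[[0,0,-0.0005],[0,0,-0.2],0.004],[[0,0,-0.0007],[0,0,-0.3],0.004],[[0,0,-0.001],[0,0,-0.4],0.004],[[0,0,-0.0012],[0,0,-0.5],0.004],[[0,0,-0.0014],[0,0,-0.6],0.004],[[0,0,-0.0017],[0,0,-0.7],0.004],[[0,0,-0.0019],[0,0,-0.8],0.004]])

```text
time_s: 11.3
tool_pos: [0.5315, 0.0131, 0.0395]
tool_rot: [0.001, 0.303, 0.953, 0.0]
force: [-0.8, 2.6, 5.4]
width: 0.0108
```

Run:
```python
from h import *
go([.5306,.0130,.0342],2.676-np.pi)
```

```text
now 11.3 [0.5315 0.0131 0.0395] jaw 0.955 q6 -1.018 w 0.0108 F [-0.85  2.62  5.36] M [ 0.312  0.184 -0.175]
d [ 0.0007 -0.0006  0.0053] r [1.9000e-03 3.0000e-04 1.4206e+00]
```

Request:
play_rows(rows=[[[0,0,-0.0002],[0,0,-0.1],0.004],[[0,0,-0.0005],[0,0,-0.2],0.004],[[0,0,-0.0007],[0,0,-0.3],0.004],[[0,0,-0.001],[0,0,-0.4],0.004],[[0,0,-0.0012],[0,0,-0.5],0.004],[[0,0,-0.0012],[0,0,-0.45],0.004]])

```text
time_s: 11.9
tool_pos: [0.5315, 0.0132, 0.0407]
tool_rot: [0.001, 0.083, 0.997, 0.0]
force: [-0.5, 1.8, 6.3]
width: 0.0105
```

Run:
```python
from h import *
go([.5306,.0130,.0342],2.676-np.pi)
```

```text
now 11.9 [0.5315 0.0132 0.0407] jaw 1.4043 q6 -1.468 w 0.0105 F [-0.46  1.81  6.32] M [ 0.388  0.213 -0.004]
d [ 0.0009 -0.0003  0.0065] r [1.9000e-03 6.0000e-04 1.8699e+00]
```

Request:
play_rows(rows=[[[0,0,0],[0,0,0],0.03],[[0,0,0],[0,0,0],0.045],[[0,0,0],[0,0,0],0.045],[[0,0,-0.04],[0,0,0],0.045],[[0,0,-0.09],[0,0,0],0.045],[[0,0,-0.12],[0,0,0],0.045]])

```text
time_s: 12.5
tool_pos: [0.5316, 0.0128, 0.1628]
tool_rot: [0.001, 0.085, 0.996, 0.0]
force: [1.0, -0.3, -0.4]
width: 0.0451
```

Run:
```python
from h import *
s=grab('scene');t=grab('top','m5t.png')
r=lambda i,x,y,w,h,k:cv2.resize(i[y:y+h,x:x+w,::-1],None,fx=k,fy=k,interpolation=cv2.INTER_CUBIC)
cv2.imwrite('pics/m5.png',np.hstack([r(s['color'],215,155,60,75,6),r(t['color'],215,170,60,75,6)]))
go([.469,.037,.14],1.20)
```

```text
now 12.6 [0.5329 0.0128 0.1638] jaw 1.4015 q6 -1.465 w 0.0453 F [ 0.95  0.99 -0.67] M [-0.001 -0.032  0.013]
d [0.0673 0.0131 0.0233] r [0.0014 0.0071 0.2015]
```

View pics/m5.png

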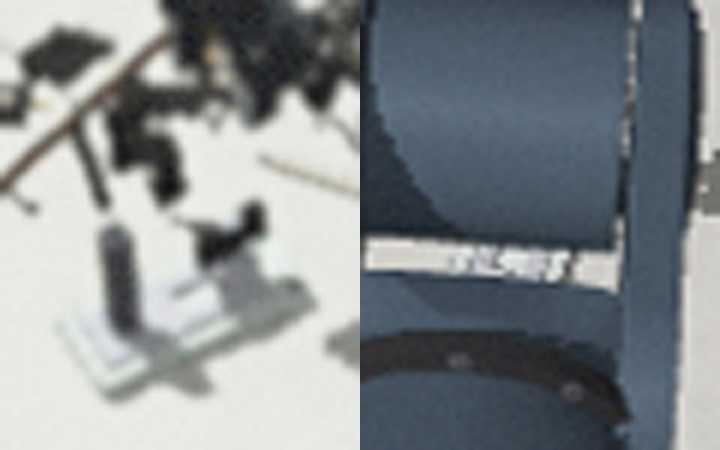

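Request:
play_rows(rows=[[[0.035,0.007,0],[0,0,0.1],0.045],[[0.067,0.013,0],[0,0,0.2],0.045],[[0.067,0.013,0.023],[0,0,0.2],0.045],[[0.067,0.013,0.05],[0,0,0.2],0.045],[[0.067,0.013,0.05],[0,0,0.2],0.045]])

```text
time_s: 13.1
tool_pos: [0.4649, 0.0371, 0.1068]
tool_rot: [-0.003, 0.184, 0.983, -0.0]
force: [-0.1, 0.8, 1.3]
width: 0.0452
```

Run:
```python
from h import *
s=grab('scene')
r=lambda i,x,y,w,h,k:cv2.resize(i[y:y+h,x:x+w,::-1],None,fx=k,fy=k,interpolation=cv2.INTER_CUBIC)
cv2.imwrite('pics/m6.png',r(s['color'],215,145,60,75,8))
go([.469,.037,.057],1.20)
```

```text
now 13.15 [0.466  0.0371 0.1084] jaw 1.2013 q6 -1.222 w 0.0452 F [-0.05  0.08  0.11] M [ 0.02   0.049 -0.051]
d [-0.0031  0.0011  0.0514] r [-0.0013 -0.0036  0.0013]
```

View pics/m6.png

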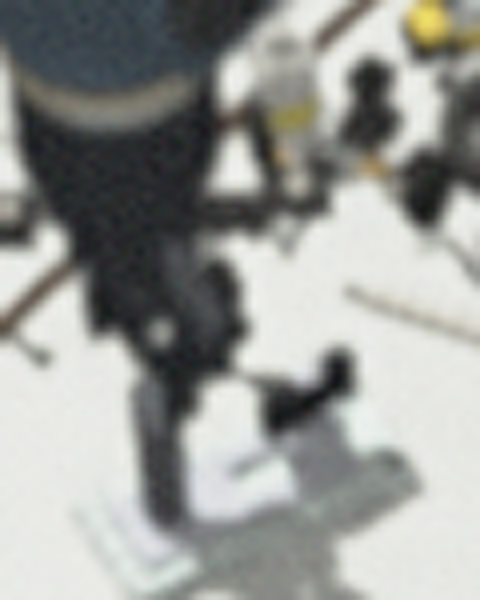

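Request:
play_rows(rows=[[[-0.003,0.001,0],[0,0,0],0.045],[[-0.003,0.001,0.02],[0,0,0],0.045],[[-0.003,0.001,0.04],[0,0,0],0.045],[[-0.003,0.001,0.051],[0,0,0],0.045],[[-0.003,0.001,0.051],[0,0,0],0.03],[[-0.003,0.001,0.051],[0,0,0],0.022],[[-0.003,0.001,0.051],[0,0,0],0.018]])

```text
time_s: 13.85
tool_pos: [0.4709, 0.0369, 0.0596]
tool_rot: [0.001, 0.184, 0.983, 0.0]
force: [0.3, 0.8, -0.9]
width: 0.0183
```

Run:
```python
from h import *
go([.469,.037,.057],1.20)
s=grab('scene')
r=lambda i,x,y,w,h,k:cv2.resize(i[y:y+h,x:x+w,::-1],None,fx=k,fy=k,interpolation=cv2.INTER_CUBIC)
cv2.imwrite('pics/m7.png',r(s['color'],215,155,60,75,8))
```

```text
now 13.85 [0.4709 0.0369 0.0596] jaw 1.2011 q6 -1.221 w 0.0183 F [ 0.33  0.79 -0.87] M [-0.023 -0.075 -0.032]
d [ 0.0018 -0.0006  0.0026] r [0.0005 0.0015 0.0011]
```

View pics/m7.png

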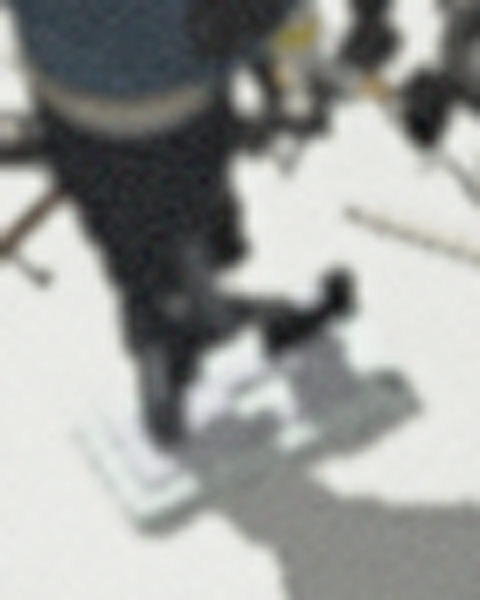

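Request:
play_rows(rows=[[[0.0015,0,0],[0,0,0],0.015],[[0.0015,0,0],[0,0,0],0.01],[[0.0015,0,0],[0,0,0],0.008],[[0.0015,0,0],[0,0,0],0.008],[[0.0015,0,-0.003],[0,0,0],0.008],[[0.0015,0,-0.0055],[0,0,0],0.008],[[0.0015,0,-0.0055],[0,0,0],0.008]])

```text
time_s: 14.6
tool_pos: [0.4687, 0.0375, 0.0644]
tool_rot: [-0.0, 0.184, 0.983, -0.0]
force: [-0.3, -0.6, -2.6]
width: 0.0152
```

Run:
```python
from h import *
go([.469,.037,.057],1.20)
s=grab('scene')
r=lambda i,x,y,w,h,k:cv2.resize(i[y:y+h,x:x+w,::-1],None,fx=k,fy=k,interpolation=cv2.INTER_CUBIC)
cv2.imwrite('pics/m8.png',r(s['color'],215,155,60,75,8))
go([.469,.037,.057],1.20)
```

```text
now 14.6 [0.4687 0.0375 0.0644] jaw 1.2011 q6 -1.22 w 0.0152 F [-0.32 -0.57 -2.65] M [-0.043  0.067  0.045]
d [-0.0005 -0.0004  0.0074] r [-0.0001 -0.0001  0.0011]
now 14.65 [0.4686 0.0375 0.0642] jaw 1.201 q6 -1.22 w 0.0152 F [ 0.88 -0.08 -2.17] M [ 0.011 -0.008 -0.009]
d [-0.0005 -0.0003  0.0072] r [-0.0001 -0.0002  0.001 ]
```

View pics/m8.png

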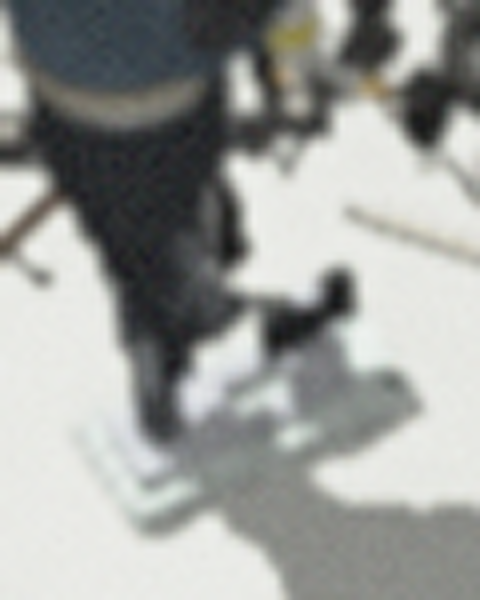

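Request:
play_rows(rows=[[[0.006,0,0],[0,0,0],0.008],[[0.012,0,0],[0,0,0],0.008],[[0.018,0,0],[0,0,0],0.008],[[0.024,0,0],[0,0,0],0.008],[[0.024,0,0],[0,0,0],0.008]])

```text
time_s: 15.15
tool_pos: [0.4455, 0.0464, 0.0641]
tool_rot: [-0.0, 0.184, 0.983, -0.0]
force: [0.2, -0.4, -1.7]
width: 0.0153
```

Run:
```python
from h import *
go([.469,.037,.057],1.20)
```

```text
now 15.15 [0.4455 0.0464 0.0641] jaw 1.2014 q6 -1.202 w 0.0153 F [ 0.21 -0.35 -1.72] M [-0.017  0.007 -0.032]
d [-0.0253 -0.0003  0.0071] r [-0.0003 -0.0008  0.0014]
```

No contact. I'll draw on, then raise.

Request:
play_rows(rows=[[[0.007,0,0],[0,0,0],0.008],[[0.014,0,0],[0,0,0],0.008],[[0.021,0,0],[0,0,0],0.008],[[0.026,0,0],[0,0,0],0.008],[[0.026,0,0],[0,0,0],0.008],[[0.026,0,-0.04],[0,0,0],0.008],[[0.026,0,-0.08],[0,0,0],0.008],[[0.026,0,-0.08],[0,0,0],0.008]])

```text
time_s: 15.95
tool_pos: [0.4248, 0.0556, 0.1482]
tool_rot: [0.004, 0.184, 0.983, 0.001]
force: [1.3, 0.2, -2.6]
width: 0.0151
```

Run:
```python
from h import *
s=grab('scene');t=grab('top')
r=lambda i,x,y,w,h,k:cv2.resize(i[y:y+h,x:x+w,::-1],None,fx=k,fy=k,interpolation=cv2.INTER_CUBIC)
cv2.imwrite('pics/m9.png',np.hstack([r(s['color'],200,140,80,90,5),r(t['color'],205,180,70,90,5)]))
go([.469,.037,.057],1.20)
```

```text
now 16.05 [0.4225 0.0555 0.1445] jaw 1.201 q6 -1.18 w 0.015 F [-0.48 -0.33 -2.53] M [-0.025  0.028 -0.015]
d [-0.0499 -0.0005  0.0876] r [0.0006 0.0016 0.001 ]
```

View pics/m9.png

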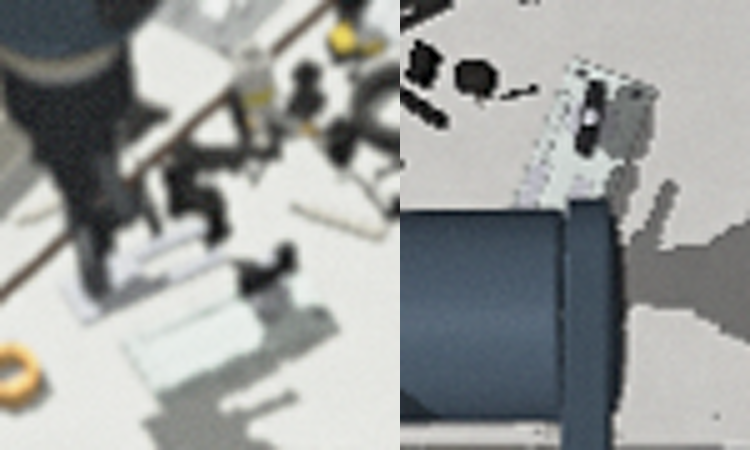

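Run:
```python
from h import *
s=grab('scene')
img=cv2.resize(s['color'][120:210,130:240,::-1],None,fx=6,fy=6,interpolation=cv2.INTER_CUBIC)
c=np.array([.509,.3027]);a=np.radians(3.8);ex=np.array([np.cos(a),np.sin(a)]);ey=np.array([-ex[1],ex[0]])
for z,col in((.052,(0,0,255)),(0,(255,0,0))):
    P=[proj(s,[*(c+i*ex*.043+j*ey*.065),z]) for i,j in((1,1),(1,-1),(-1,-1),(-1,1))]
    P=[((p-[130,120]+.5)*6-.5) for p in P]
    cv2.polylines(img,[np.int32(np.round(P))],True,col,1)
cv2.imwrite('pics/m10.png',img)
f=np.array([ex[1],-ex[0]]);p=c-.031*f;print(p)
go([*p,.18],np.radians(3.8))
```

```text
[0.50694551 0.33363185]
now 16.1 [0.4219 0.0555 0.1436] jaw 1.201 q6 -1.18 w 0.0152 F [ 0.01  0.13 -2.07] M [-0.032  0.021 -0.037]
d [ 0.0213  0.2901 -0.0364] r [-4.0000e-04 -3.0000e-04  1.1347e+00]
```

View pics/m10.png

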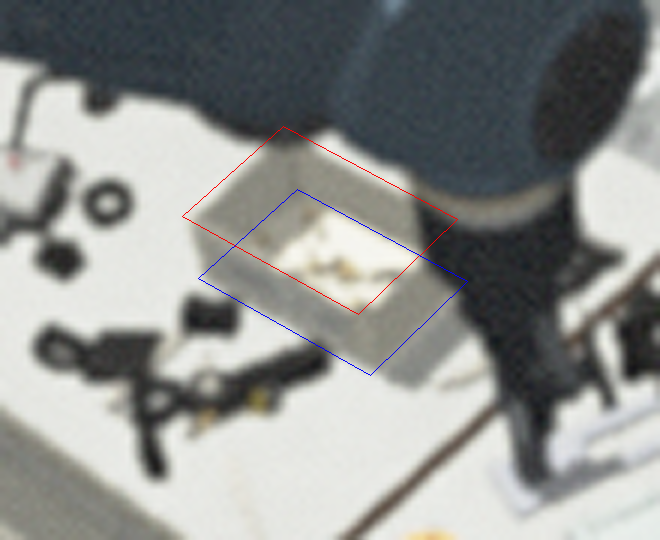

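Request:
play_rows(rows=[[[0,0,-0.036],[0,0,0],0.008],[[0,0.03,-0.036],[0,0,0.12],0.008],[[0.004,0.065,-0.036],[0,0,0.26],0.008],[[0.007,0.1,-0.036],[0,0,0.4],0.008],[[0.01,0.14,-0.036],[0,0,0.54],0.008],[[0.013,0.18,-0.036],[0,0,0.68],0.008],[[0.016,0.22,-0.036],[0,0,0.82],0.008],[[0.02,0.255,-0.036],[0,0,0.96],0.008]])

```text
time_s: 16.9
tool_pos: [0.4955, 0.3021, 0.1779]
tool_rot: [-0.001, 0.619, 0.785, -0.001]
force: [0.6, -0.1, -0.7]
width: 0.0151
```

Run:
```python
from h import *
go([.507,.3336,.18],np.radians(3.8))
```

```text
now 16.9 [0.4955 0.3021 0.1779] jaw 0.2356 q6 0.232 w 0.0151 F [ 0.63 -0.14 -0.7 ] M [-0.03  -0.048 -0.014]
d [ 0.0279  0.0185 -0.0021] r [-0.0028  0.0009  0.1692]
```

Request:
play_rows(rows=[[[0.028,0.0185,0],[0,0,0.09],0.008],[[0.028,0.0185,0],[0,0,0.169],0.008],[[0.028,0.0185,0],[0,0,0.169],0.008],[[0.028,0.0185,0],[0,0,0.169],0.008]])

```text
time_s: 17.3
tool_pos: [0.5065, 0.3315, 0.1786]
tool_rot: [-0.0, 0.68, 0.733, -0.001]
force: [-0.3, -0.5, -1.4]
width: 0.015
```

Run:
```python
from h import *
go([.507,.3336,.09],np.radians(3.8))
s=grab('scene');t=grab('top')
r=lambda i,x,y,w,h,k:cv2.resize(i[y:y+h,x:x+w,::-1],None,fx=k,fy=k,interpolation=cv2.INTER_CUBIC)
cv2.imwrite('pics/m11.png',np.hstack([r(s['color'],150,100,80,100,5),r(t['color'],110,170,80,100,5)]))
go([.507,.3336,.09],np.radians(3.8))
```

```text
now 17.3 [0.5065 0.3315 0.1786] jaw 0.0741 q6 0.429 w 0.015 F [-0.32 -0.47 -1.36] M [ 0.008  0.048 -0.013]
d [0.0021 0.0009 0.0886] r [-0.0024  0.0012  0.0078]
now 17.4 [0.5068 0.3314 0.1795] jaw 0.0731 q6 0.429 w 0.0154 F [-0.23 -0.13 -1.75] M [ 0.007  0.003 -0.025]
d [0.0022 0.0004 0.0895] r [-0.001   0.0005  0.0068]
```

View pics/m11.png

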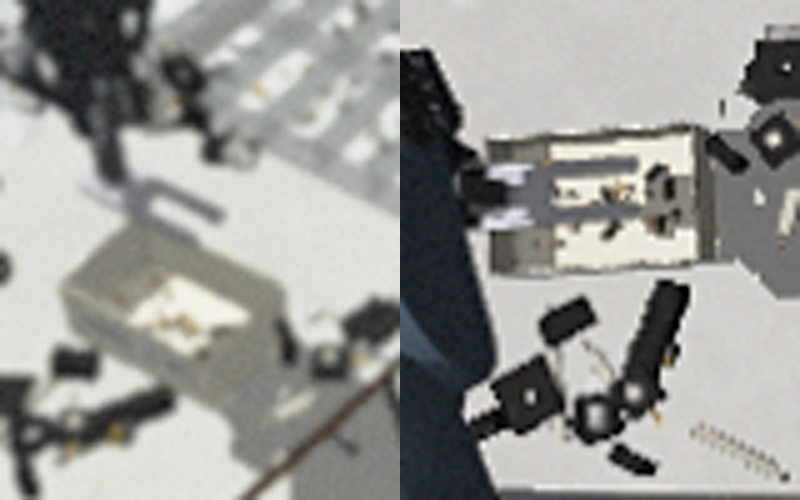

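Request:
play_rows(rows=[[[0.002,0.0005,0.03],[0,0,0.007],0.008],[[0.002,0.0005,0.06],[0,0,0.007],0.008],[[0.002,0.0005,0.085],[0,0,0.007],0.008],[[0.002,0.0005,0.1],[0,0,0.007],0.008],[[0.002,0.0005,0.11],[0,0,0.007],0.008],[[0.002,0.0005,0.115],[0,0,0.007],0.008],[[0.002,0.0005,0.115],[0,0,0.007],0.008]])

```text
time_s: 18.1
tool_pos: [0.5075, 0.3341, 0.0653]
tool_rot: [0.0, 0.684, 0.73, 0.0]
force: [0.1, 0.1, -1.8]
width: 0.0151
```

Run:
```python
from h import *
go([.507,.3336,.0516],np.radians(3.8))
s=grab('scene');t=grab('top')
r=lambda i,x,y,w,h,k:cv2.resize(i[y:y+h,x:x+w,::-1],None,fx=k,fy=k,interpolation=cv2.INTER_CUBIC)
cv2.imwrite('pics/m12.png',np.hstack([r(s['color'],150,100,80,100,5),r(t['color'],110,170,80,100,5)]))
go([.507,.3336,.0516],np.radians(3.8))
```

```text
now 18.1 [0.5075 0.3341 0.0653] jaw 0.0651 q6 0.441 w 0.0151 F [ 0.12  0.11 -1.8 ] M [-0.007 -0.037  0.051]
d [-0.0005 -0.0006  0.0137] r [ 0.0002 -0.0001 -0.0012]
now 18.2 [0.5079 0.3344 0.0661] jaw 0.0651 q6 0.441 w 0.0154 F [ 0.9  -0.11 -1.22] M [ 0.016 -0.062  0.006]
d [-0.0007 -0.001   0.0145] r [ 0.0014 -0.0006 -0.0012]
```

View pics/m12.png

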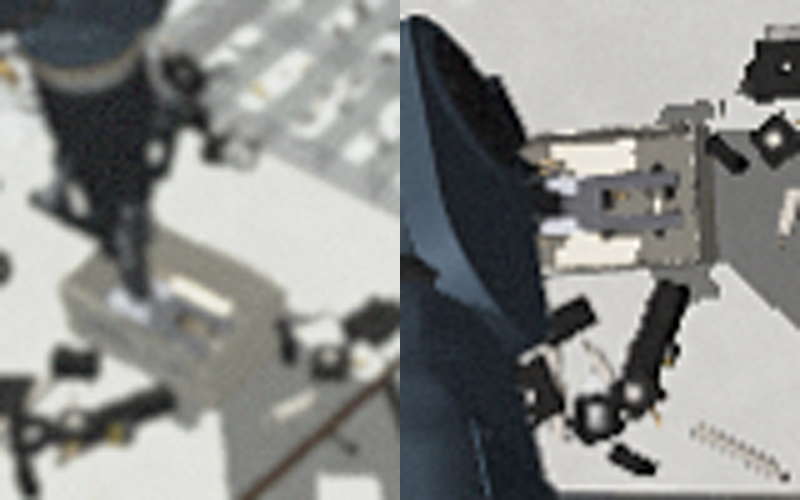

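Request:
play_rows(rows=[[[0,0,0.005],[0,0,0],0.008],[[0,0,0.009],[0,0,0],0.008],[[0,0,0.012],[0,0,0],0.008],[[0,0,0.0135],[0,0,0],0.008],[[0,0,0.0135],[0,0,0],0.008]])

```text
time_s: 18.7
tool_pos: [0.5074, 0.3342, 0.0517]
tool_rot: [0.0, 0.684, 0.73, -0.0]
force: [-0.0, -0.4, -2.0]
width: 0.0153
```

Run:
```python
from h import *
go([.507,.3336,.0516],np.radians(3.8))
```

```text
now 18.7 [0.5074 0.3342 0.0517] jaw 0.0651 q6 0.441 w 0.0153 F [-0.02 -0.43 -2.03] M [-0.023  0.034  0.   ]
d [-0.0006 -0.0004  0.0001] r [-0.      0.     -0.0013]
```

Not on the floor yet; lowering in half-millimetres.

Request:
play_rows(rows=[[[0,0,0.0005],[0,0,0],0.008],[[0,0,0.001],[0,0,0],0.008],[[0,0,0.001],[0,0,0],0.008]])

```text
time_s: 19.0
tool_pos: [0.5074, 0.3343, 0.0516]
tool_rot: [0.0, 0.684, 0.73, 0.0]
force: [-4.3, -3.0, 9.8]
width: 0.0151
```

Run:
```python
from h import *
go([.507,.3336,.0516],np.radians(3.8))
```

```text
now 19.0 [0.5074 0.3343 0.0516] jaw 0.0651 q6 0.441 w 0.0151 F [-4.31 -3.02  9.84] M [-0.374  0.709 -0.037]
d [-0.0007 -0.0005  0.    ] r [ 0.0003 -0.0002 -0.0012]
```

Request:
play_rows(rows=[[[0,0,0],[0,0,0],0.016],[[0,0,0],[0,0,0],0.02],[[0,0,0],[0,0,0],0.028],[[0,0,0],[0,0,0],0.034],[[0,0,-0.01],[0,0,0],0.034],[[0,0,-0.03],[0,0,0],0.034],[[0,0,-0.06],[0,0,0],0.034],[[0,0,-0.1],[0,0,0],0.034]])

```text
time_s: 19.8
tool_pos: [0.5067, 0.3338, 0.1512]
tool_rot: [-0.0, 0.684, 0.73, -0.001]
force: [0.6, 0.0, 0.5]
width: 0.0343
```

Request:
play_rows(rows=[[[0,0,-0.05],[0,0,0],0.034],[[0.04,0,-0.08],[0,0,0],0.034],[[0.09,0,-0.08],[0,0,0],0.034],[[0.14,0,-0.08],[0,0,0],0.034],[[0.18,0,-0.08],[0,0,0],0.034],[[0.18,0,-0.08],[0,0,0],0.034]])

```text
time_s: 20.4
tool_pos: [0.494, 0.5178, 0.2306]
tool_rot: [-0.0, 0.682, 0.731, 0.0]
force: [0.4, -0.6, -0.1]
width: 0.034
```

Run:
```python
from h import *
s=grab('scene','m13s.png');t=grab('top','m13t.png')
r=lambda i,x,y,w,h,k:cv2.resize(i[y:y+h,x:x+w,::-1],None,fx=k,fy=k,interpolation=cv2.INTER_CUBIC)
cv2.imwrite('pics/m13.png',np.hstack([r(s['color'],150,120,80,100,5),r(t['color'],110,170,80,100,5)]))
cv2.imwrite('pics/m14.png',np.hstack([r(s['color'],180,120,80,110,5),r(t['color'],190,150,80,110,5)]))
go([.507,.3336,.0516],np.radians(3.8))
```

```text
now 20.5 [0.4952 0.5141 0.2307] jaw 0.0663 q6 0.673 w 0.0342 F [ 0.63 -0.78 -0.23] M [ 0.051 -0.011 -0.013]
d [-0.1808 -0.0002  0.1791] r [-0.0002  0.0004 -0.0001]
```

View pics/m13.png

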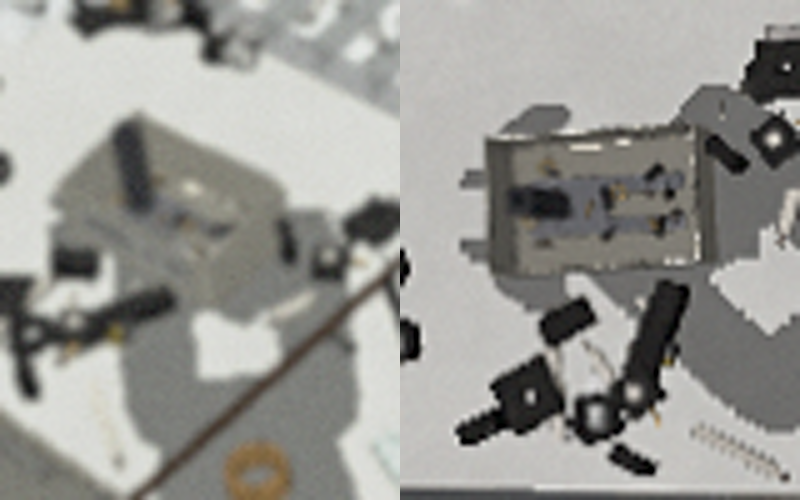

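View pics/m14.png

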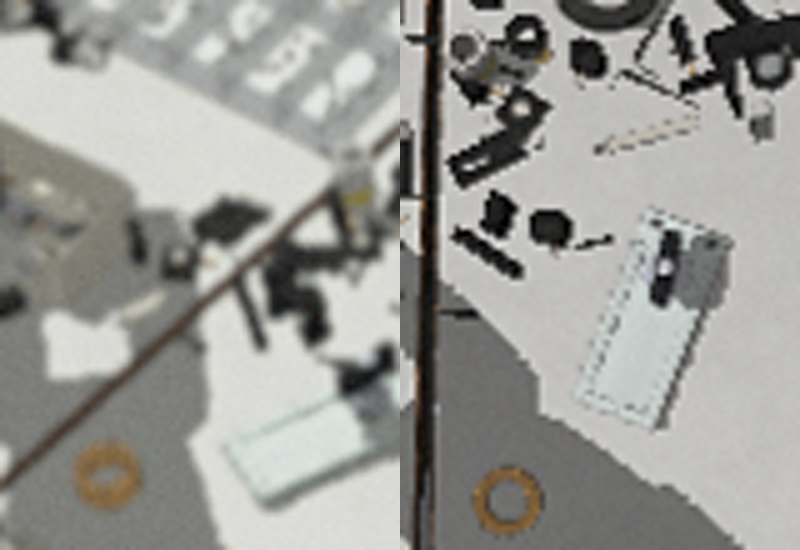

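View pics/m13s.png

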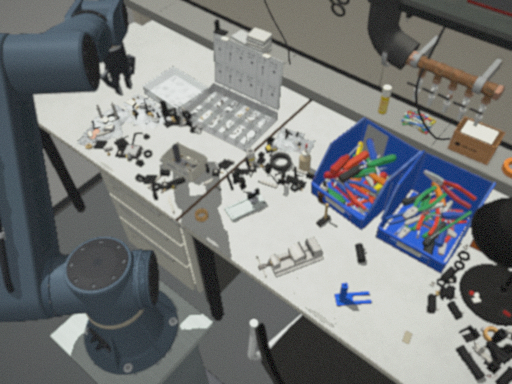

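Run:
```python
from h import *
o=robot.get_obs();print(o['joint_velocities'].round(3),o['force'].round(1))
print(robot.job_done())
```

```text
[-0.031 -0.019  0.029 -0.001 -0.004 -0.004] [ 0.6 -0.8 -0.2]
the job is handed in; nothing more can be done
None
```

The job is handed in at about 20.5 s: the forked post stands upright in the white box and the knob is left loose. `job_done()` gave no verdict, so what follows rests on my own checks.

- **Feeling the thread:** I eased the knob clockwise in small steps. The torque climbed with the angle, to about 0.23 N m against the 0.44 N m limit, so that way was blocked. Counter-clockwise it turned at roughly 0.1 N m, so the thread is right-handed.
- **Backing off:** I turned it about 3.2 to 3.3 rad counter-clockwise, with one half-turn regrasp. By the given pitch that is about 7.8 mm of rise (4.6 mm needed). I worked this out from the turn angle and did not measure the height. The torque read 0.18 N m at its highest on the way.
- **Moving the post:** I lifted it about 5 mm and drew it out along the block's -x with no contact force showing. I then lowered it into the box until it touched the floor at about 10 N, and released it.
- **Last checks:** The final pictures show the post upright with its foot lying along the box's length near the middle. The box and tape look unmoved, and the knob bar is at the turned angle. The gripper was clear, with forces under 1 N; the arm was still settling slightly (about 0.03 rad/s) at hand-in.
- **Small disagreements:** The block's heading was about 20.5° clockwise of the robot's forward axis from its edges, but about 23° from the torque balance on the knob. I used values in between for the post. I judged the other bystanders by eye in the pictures only.

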